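# Open the cold bath's heavy cover with its hand lever and hold it open

### The arm

A 6-joint arm with a two-finger parallel gripper is mounted at the origin on the work surface. World frame = base frame: x ahead of the robot, y to its left, z up, the work surface at z = 0. Lengths are in m, angles in rad, forces in N, time in s.
With the tool pointing down it reaches from about 0.375 to 0.9 m from the base axis. Payload 3.1 kg.
Tool frame: the origin (TCP) lies midway between the tips of the shut fingers; the grasp point (between the pads) lies 19 mm behind it; z points along the fingers, y is the line along which they close (so a half turn about z gives the same grasp; the last joint's range is limited). The gripper opens to 85 mm and grips with 20 to 120 N. Pads are 22 mm wide; open, the fingers measure 114 mm over their backs; the gripper's body (76 mm by 85 mm) begins 54 mm behind the grasp point. The pads swing forward as they close: fully open they stand 13 mm farther back than shut.
Start: joints at [-1.51, 0.527, 1.433, -0, 1.181, -0.178], TCP at [0.148, -0.607, 0.231] pointing down, gripper open.
Joint ranges: [-3.08, 3.08], [-0.75, 2.2], [0.22, 2.44], [-1.43, 4.57], [0, 2.65], [-2.85, 2.85]. Speed limits (rad/s): [2.79, 2.79, 3.14, 3.14, 3.14, 3.14].

### API

Orientations are given as a unit quaternion [x, y, z, w].
In Python, from station import manip gives the robot as it stands. The module is installed in compiled form; this text tells all that it offers.
- The arm moves only by the tool apply_moves, never from a script. Its arguments are lists of equal length, an entry for each row: "claw": the gripper's target within -1 to 1 (fully open at 1, half-way at 0, shut at -1); "travel": the shift along the tool's x, y, z scaled (see below), a list of three; "turn": the turn, a rotation vector about the tool's x, y, z scaled (see below), a list of three. In form: {"claw": [claw, ...], "travel": [[dx, dy, dz], ...], "turn": [[rx, ry, rz], ...]}. A call has 1 to 5 rows; each row is the pose to reach, as a shift and turn from the pose commanded when the call began, along the tool's axes at that moment, turning the shorter way round; what a row does not reach only later rows make up. The controller multiplies each number of a shift by 800 mm and each number of a turn by 180 degrees. A row lasts 1/12 s, in which the tool goes at most 41.7 mm and 7.16 degrees, less where a joint would pass 70% of its speed; a pose out of reach is approached as far as the arm can. A call with a number of a shift or a turn outside -1 to 1 is refused whole. A call with a gripper value outside its range is refused whole. The fingers move at their own pace and stop on an object; "newtons" is the grip in N (left out, the last holds). Time passes only in rows, so rows that repeat a pose let the fingers close. It gives the time, the measured TCP pose, the force, the opening and the grip force at its end, in the units of the state.
- manip.sense(): the state, without advancing time (a new reading comes with each control period).
- manip.snapshot(name): name is "scene" or "side" or "wrist"; returns a dict with "pixels" (400x640x3 uint8, red, green, blue), "depth" (400x640 float32, m along the optical axis (not along the pixel's ray), 0 where there is no reading), "intrinsics" (3x3 intrinsics, pixels), "R" (3x3) and "t" (3): a world point X has camera coordinates R X + t. Camera axes: x right, y down, z forward; pixel columns grow to the right and rows downward; lengths in m; the calibration is good to about 2 mm. The wrist camera is an equidistant fisheye: a pixel r from the principal point sees the ray r / f radians off the axis. A picture is of the moment at which its call begins.
- manip.sign_off(): hands the job in; it is judged then, once.
The state is a dict: "t": time; "q": joint angles; "qd": joint speeds; "tau": joint torques, N m; "tcp_pos": TCP position; "tool_rot": TCP orientation; "force": force on the tool from outside, world axes, zero at the start; "ft_torque": the same for the moment, N m; "finger_gap": opening from 0.0 (shut) to 1.0 (fully open); "gripper_force": force on a finger pad.
Only numpy, scipy, OpenCV 4.12 (cv2) and the standard library are available. Lean on these libraries where they do the work, as an engineer would, in place of code of your own. Each camera call takes 0.05 s, during which the arm holds its last target. There are 200 camera calls.

### The job

Open the blue cold bath for a colleague who has both hands full: with the fingertips, push the black knob of the slide bolt fully back so that the cover is free, then press the red pad of the hand lever smoothly all the way down to its stop, so that the lever raises the heavy cover, and finish with the pad held down and the cover standing open. Only push and press: pick nothing up, do not touch the cover itself, do not fling it up or let it fall, and leave the glassware and the other things where they stand.

Things in the scene. Friction and masses are not known exactly. Their poses are not given: they have to be found in the camera images.
- bath: cold bath, blue case fixed to the bench, 420 (its x) x 216 (its y), flat steel deck 210 above the bench. Origin: at bench height under its middle. x points from the sloped console (foot at x = -220, meets the deck at -130) to the back (+200), z up. Cover on the deck: x = -90 to +140, y = -112 to +112, top at z = 260. Bolt on the deck before the cover, lever on the -y flank
- latch (a joint): slide bolt: 0 = shut (its tongue overlaps a tab of the cover by 20 mm and holds it down), 0.032 (m) = fully back against its end; starts at 0 to 0.005. It slides along the bath's -y, towards the lever side, with about 2 N of friction and stays where it is left
- latch_knob (a point): centre of the top face of the bolt's upright black knob, 18 diameter, top at z = 266; the knob stands clear from 25 to 56 above the deck on a steel carriage 26 x 32, 25 high. Moves with the bolt. Axes parallel to the bath's
- lever (a joint): hand lever on the flank, hinged about the bath's y: 0 = at rest, long end up; grows as the pad goes down; at 0.54 (rad) it is down on its soft rubber stop, which yields up to 0.64 under some 30 N more. Its short end bears on a lug of the cover. Pressing takes about 6 to 16 N at first, less farther down; released, it comes back up as the cover falls
- lever_pad (a point): centre of the top face of the red pad at the lever's long end: 56 along the lever x 68 across x 12 thick, 280 from the pivot. About 301 above the bench at rest, about 145 on the stop. Slopes 0.3 rad up to its free end at rest, 0.24 rad down on the stop. The point's frame is the bath's turned by the joint value only
- lever_pivot (a point): the lever's pivot, on the bath at x = +15, y = -136, z = 205; the long arm runs from it towards the bath's -x
- cover (a joint): heavy insulated cover (1.8 to 3.0 kg), 230 x 224 x 50, hinged along its back edge: 0 = shut, grows as it opens; about 0.65 (rad) when the lever is on its stop. It rests freely on the lever and falls shut without it
- cover_front (a point): middle of the top front edge of the cover (z = 260 when shut); moves with the cover
- test_jar: loose glass test jar with a cork, 30 diameter x 91 tall, on the deck in front of the cover on the +y side; origin at the centre of its foot
- beaker: loose glass beaker, 66 diameter x 85 tall, on the bench beyond the pad's end; origin at the centre of its foot
- bulb: loose orange pipette bulb, 62 diameter x 85 tall, on the bench in front of the console; origin at the centre of its foot
- dish: loose covered flat glass dish, 94 diameter x 23 tall, on the bench under the pad (the pad does not reach it); origin at the centre of its foot
- sample_jar: loose glass jar with a blue cap, 52 diameter x 60 tall, on the bench beside the lever flank; origin at the centre of its foot
- flask: loose glass flask with a long neck, 86 diameter x 190 tall, on the left of the bench; origin at the centre of its foot
- reagent: loose amber bottle, 66 diameter x 150 tall, on the left of the bench; origin at the centre of its foot
- wash: loose white wash bottle with a red spout, 68 diameter x 175 tall, on the left of the bench; origin at the centre of its foot

How it is judged:
On the way, in this order (a step that is already met when the one before it is completed fails the run):
1. the bolt is pushed back clear of the cover's tab, the cover still shut (value of joint latch above 0.026 m and value of joint cover below 0.05 rad), for 0.1 s.
2. the lever is pressed down to its stop and the cover stands open on it (value of joint latch above 0.022 m and value of joint lever above 0.5 rad and value of joint cover above 0.56 rad), for 0.2 s.
At the end, for the whole second after the job is handed in: the bolt is back (more than 22 mm), the lever is held down by the fingers (past 0.50 rad; it meets its stop at 0.54, more than 1 N on it), and the cover stands still and open (more than 0.56 rad) on the lever alone (all of step 2 and contact force between the fingers and lever above 1 N and contact force between each of the fingers, the arm and cover below 0.5 N and velocity of joint cover between -0.15 and 0.15 rad/s); the arm keeps its last pose, push and grip.
It fails at once if the robot touched the cover itself (contact force between any of the fingers, the arm and cover above 2 N).
It fails at once if the cover was flung up or let fall (faster than 2.5 rad/s) (velocity of joint cover above 2.5 rad/s or velocity of joint cover below -2.5 rad/s).
It fails at once if glassware or another loose thing was shifted or lifted by more than 20 mm (distance of any of beaker, bulb, dish, sample_jar, test_jar, flask, reagent, wash from where it was at the start of the episode above 0.02 m).
It also fails if it takes over 43 s, if anything falls off the work surface, if the arm or the gripper's body presses on something with over 40 N, if the wrist force passes 120 N, or if a joint passes its speed limit or range.

## Working session

There is one attempt and no reset: what is moved stays moved. The work goes in short steps, Python scripts to look and compute and a tool call to move; the robot and the scene stay as the last step left them, time stands still between calls to the robot, and variables do not carry over. Pictures are saved under pics/ and viewed, at most 10 in all, crops included, and the job is handed in when it is done.

Besides the shell and the picture viewer there is one more tool, called after "Emit:" in YAML: its name, and indented under it one key for each argument. apply_moves: Moves the arm, as the interface text tells. Shifts and turns lie within -1 to 1; 1 stands for 800 mm of shift or 180 degrees of turn. Its arguments: {"type":"object","properties":{"claw":{"type":"array","items":{"type":"number"}},"travel":{"type":"array","items":{"type":"array","items":{"type":"number"}}},"turn":{"type":"array","items":{"type":"array","items":{"type":"number"}}},"newtons":{"type":"number"}},"required":["claw","travel","turn"]}

```bash
mkdir -p pics; python3 - <<'E'
from station import manip
import cv2,numpy as np
for n in("scene","side"):
    s=manip.snapshot(n); cv2.imwrite(f"pics/{n}0.png",s["pixels"][:,:,::-1]); np.savez(f"{n}0.npz",**s)
s=manip.sense();print(s)
E
```

```text
{'t': 0.1, 'q': array([-1.51049007e+00,  5.28363582e-01,  1.43378119e+00,  3.42497637e-05,
        1.18142100e+00, -1.78487058e-01]), 'qd': array([-0.00039338, -0.00196258, -0.00147339,  0.00109385, -0.00033743,
        0.00104837]), 'tau': array([-2.45013780e-04, -4.43304455e+01, -1.78587288e+01, -2.28953159e-04,
        3.89968656e-03,  4.79463381e-06]), 'tcp_pos': array([ 0.14783741, -0.60659414,  0.23043516]), 'tool_rot': array([ 9.92880975e-01,  1.19106656e-01,  7.40713216e-05, -9.83903835e-04]), 'force': array([ 0.06454977, -0.09072134, -0.34882852]), 'ft_torque': array([-0.0562052 ,  0.02718103,  0.01716737]), 'gripper_force': 0.0, 'finger_gap': 0.9986455994115839}
```

View pics/scene0.png

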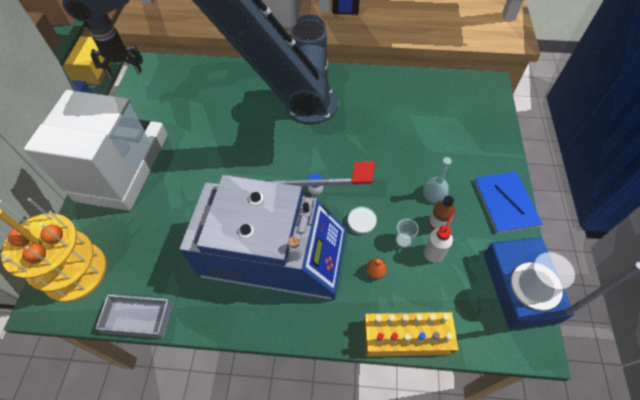

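View pics/side0.png

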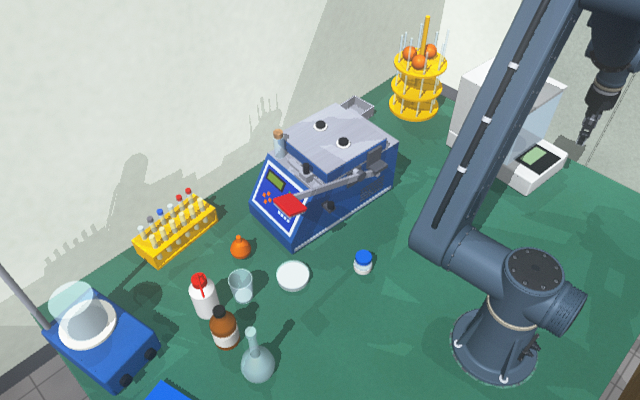

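The scene picture shows the red pad at about (363,172), the knob at (306,208), the test jar at (294,246) and the cover around (250,215). In the side picture the pad is at (290,204) and the knob at (306,170).

```bash
cat > h.py <<'E'
import numpy as np,cv2
def cloud(s):
    K=s["intrinsics"];d=s["depth"];v,u=np.mgrid[:400,:640]
    c=np.stack([(u-K[0,2])/K[0,0]*d,(v-K[1,2])/K[1,1]*d,d],-1)
    return (c-s["t"])@s["R"]
def proj(s,X):
    c=s["R"]@np.asarray(X)+s["t"];p=s["intrinsics"]@c;return p[:2]/p[2]
E
python3 - <<'E'
from h import *
for n in("scene","side"):
    s=dict(np.load(f"{n}0.npz"));P=cloud(s);px=s["pixels"].astype(int);ok=s["depth"]>0
    v,u=np.mgrid[:400,:640]
    print(n)
    roi=(u>180)&(u<350)&(v>165)&(v<300) if n=="scene" else (u>245)&(u<405)&(v>95)&(v<250)
    top=ok&roi&(abs(P[...,2]-.26)<.006)
    m=cv2.morphologyEx(top.astype(np.uint8),cv2.MORPH_OPEN,np.ones((5,5)))
    _,lab,st,_=cv2.connectedComponentsWithStats(m);k=1+st[1:,4].argmax()
    Q=P[lab==k];r=cv2.minAreaRect((Q[:,:2]*1000).astype(np.float32));print("cover",len(Q),Q[:,2].mean(),r,cv2.boxPoints(r).round(1).tolist())
    red=ok&(px[...,0]>140)&(px[...,1]<60)&(px[...,2]<60)
    red&=((u>340)&(u<385)&(v>150)&(v<195)) if n=="scene" else ((u>265)&(u<315)&(v>185)&(v<225))
    Q=P[red];Q=Q[Q[:,2]>.25];print("pad",len(Q),np.median(Q,0),Q.mean(0),Q.min(0),Q.max(0),cv2.minAreaRect((Q[:,:2]*1000).astype(np.float32)))
    blk=ok&(px.max(-1)<70)&(P[...,2]>.245)&(P[...,2]<.275)
    blk&=((u>295)&(u<318)&(v>195)&(v<222)) if n=="scene" else ((u>296)&(u<318)&(v>158)&(v<180))
    Q=P[blk];print("knob",len(Q),Q.mean(0) if len(Q) else 0, np.median(Q,0) if len(Q) else 0,Q[Q[:,2]>.26].mean(0))
    s["pixels"]
s=dict(np.load("scene0.npz"));cv2.imwrite("pics/c.png",cv2.resize(s["pixels"][150:310,180:420,::-1],None,fx=3.3,fy=3.3,interpolation=cv2.INTER_CUBIC))
E
```

```text
scene
cover 5991 0.2591594103911998 ((658.6517333984375, -86.26542663574219), (228.4162139892578, 224.13299560546875), 84.83404541015625) [[536.7999877929688, -189.89999389648438], [760.0, -210.10000610351562], [780.5, 17.399999618530273], [557.2999877929688, 37.599998474121094]]
pad 360 [0.52677115 0.20181998 0.30054156] [0.52650711 0.20169057 0.30043662] [0.49109532 0.17398094 0.28984995] [0.55912695 0.22807957 0.31135965] ((525.5528564453125, 201.3480224609375), (50.64698791503906, 65.67794799804688), 84.87614440917969)
knob 38 [0.6244327  0.05478995 0.26028528] [0.62567805 0.05426677 0.26347528] [0.62284769 0.05446756 0.26520099]
side
cover 3733 0.25930443740326 ((658.1808471679688, -84.58599090576172), (232.2308349609375, 228.0990753173828), 84.85000610351562) [[534.2000122070312, -190.0], [761.2999877929688, -210.5], [782.2000122070312, 20.799999237060547], [555.0, 41.29999923706055]]
pad 371 [0.5189368  0.20641744 0.30106268] [0.51971738 0.20594891 0.30047994] [0.48873561 0.1755868  0.28524241] [0.55709926 0.23309438 0.31062844] ((521.5653076171875, 203.84561157226562), (53.29310989379883, 67.04791259765625), 84.38428497314453)
knob 31 [0.61428996 0.05839898 0.25694168] [0.61311671 0.05877241 0.25784429] [0.61557157 0.0568134  0.2639171 ]
```

View pics/c.png

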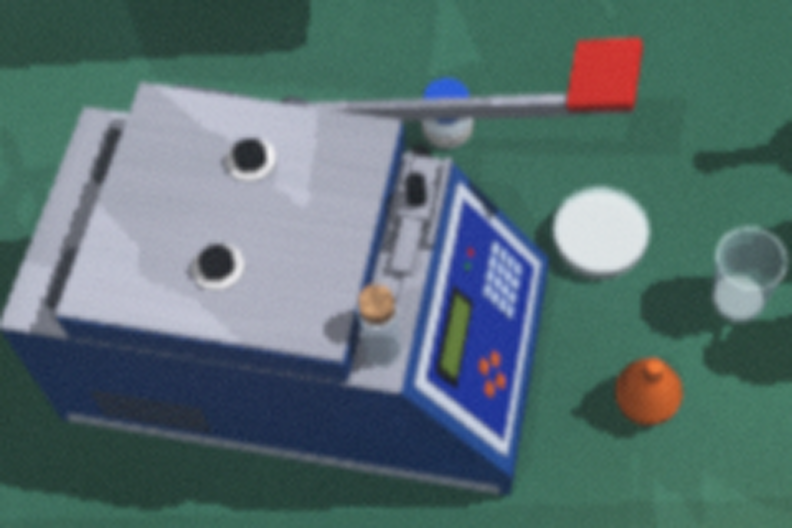

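The crop shows the knob at crop (415,190), the cork at (377,303), the pad at (605,73), and the bolt rail running between the cover front and the console. I now work out the bath frame, the jar position and the obstacle heights along the route.

```bash
cat >> h.py <<'E'
a=np.deg2rad(-95.15);ex=np.array([np.cos(a),np.sin(a)]);ey=np.array([-ex[1],ex[0]])
O=np.array([.6584,-.0854])-.025*ex
def tob(P): d=np.asarray(P)[...,:2]-O; return np.stack([d@ex,d@ey,np.asarray(P)[...,2]],-1)
def tow(b): b=np.asarray(b,float); return np.r_[O+b[0]*ex+b[1]*ey,b[2]]
def rel(s,X):  # shift in tool axes, move units
    from scipy.spatial.transform import Rotation as R
    return R.from_quat(s["tool_rot"]).inv().apply(np.asarray(X)-s["tcp_pos"])/.8
E
python3 - <<'E'
from h import *
from station import manip
B=[];W=[]
for n in("scene","side"):
    s=dict(np.load(f"{n}0.npz"));P=cloud(s);m=s["depth"]>0;W.append(P[m]);B.append(tob(P[m]))
    px=s["pixels"].astype(int);b=tob(P)
    ck=m&(b[...,2]>.285)&(abs(b[...,0]+.11)<.04)&(b[...,1]>-.03)&(b[...,1]<.11);print(n,"cork",ck.sum(),b[ck].mean(0) if ck.any() else 0)
    for nm,X in(("knob",[-.112,-.051,.266]),("padrest",[-.25,-.161,.301]),("coverfront",[-.09,0,.26])):print(nm,proj(s,tow(X)))
    print("height profile, max z over |x+.112|<.012 by y 10mm")
    for y in np.arange(-.11,.1,.01):
        k=(abs(B[-1][:,0]+.112)<.012)&(abs(B[-1][:,1]-y)<.005);print(round(y,3),k.sum(),B[-1][k,2].max().round(3) if k.any() else 0,end="; ")
    print()
    k=(B[-1][:,2]>.255)&(B[-1][:,2]<.275)&(B[-1][:,0]<-.098)&(B[-1][:,0]>-.13)&(B[-1][:,1]<-.02)&(B[-1][:,1]>-.09);print("knobpts",k.sum(),B[-1][k].mean(0),B[-1][k].min(0),B[-1][k].max(0))
W=np.vstack(W)
A0=np.array([.148,-.607]);
for t in np.linspace(0,1,11):
    c=A0+(tow([-.112,-.02,0])[:2]-A0)*t;k=(np.linalg.norm(W[:,:2]-c,axis=1)<.09)&(W[:,2]<.6);print(c.round(2),W[k,2].max().round(3) if k.any() else 0)
s=manip.sense();print("knobside target rel",tow([-.115,-.01,.4]),rel(s,tow([-.115,-.01,.4])))
E
```

```text
scene cork 110 [-0.10863386  0.07691305  0.29657473]
knob [305.79939813 204.44953356]
padrest [363.42192005 170.78282052]
coverfront [293.83926507 220.86479415]
height profile, max z over |x+.112|<.012 by y 10mm
-0.11 8 0.21; -0.1 22 0.212; -0.09 22 0.214; -0.08 6 0.212; -0.07 5 0.234; -0.06 18 0.265; -0.05 42 0.269; -0.04 64 0.268; -0.03 35 0.238; -0.02 29 0.234; -0.01 30 0.236; -0.0 30 0.237; 0.01 46 0.233; 0.02 33 0.235; 0.03 22 0.224; 0.04 18 0.225; 0.05 10 0.211; 0.06 18 0.3; 0.07 36 0.301; 0.08 81 0.303; 0.09 137 0.302; 
knobpts 40 [-0.11137131 -0.04826488  0.2638433 ] [-0.11846791 -0.05931792  0.25580185] [-0.10353565 -0.03958947  0.26940168]
side cork 85 [-0.11109313  0.07169353  0.29547807]
knob [305.35834455 164.27120812]
padrest [289.59262063 202.96506544]
coverfront [299.9741908  152.75709321]
height profile, max z over |x+.112|<.012 by y 10mm
-0.11 279 0.198; -0.1 24 0.183; -0.09 12 0.211; -0.08 18 0.213; -0.07 53 0.238; -0.06 68 0.267; -0.05 32 0.268; -0.04 14 0.264; -0.03 10 0.233; -0.02 27 0.234; -0.01 29 0.235; -0.0 25 0.234; 0.01 29 0.234; 0.02 15 0.225; 0.03 20 0.225; 0.04 13 0.217; 0.05 18 0.214; 0.06 146 0.301; 0.07 82 0.301; 0.08 40 0.3; 0.09 11 0.298; 
knobpts 37 [-0.11419712 -0.05400343  0.26308259] [-0.12228404 -0.06131924  0.25503183] [-0.10450721 -0.0446183   0.2679874 ]
[ 0.15 -0.61] 0.557
[ 0.2  -0.54] 0.589
[ 0.25 -0.48] 0.594
[ 0.3  -0.41] 0.009
[ 0.35 -0.34] 0.009
[ 0.4  -0.28] 0.008
[ 0.45 -0.21] 0.237
[ 0.5  -0.15] 0.265
[ 0.55 -0.08] 0.278
[ 0.6  -0.01] 0.278
[0.65 0.05] 0.301
knobside target rel [0.66100726 0.05493247 0.4       ] [ 0.81892121 -0.65213822 -0.21038142]
```

Emit:
apply_moves:
  claw: [-1, -1, -1, -1, -1]
  travel:
    - [0, 0, -0.21]
    - [0, 0, -0.21]
    - [0, 0, -0.21]
    - [0, 0, -0.21]
    - [0, 0, -0.21]
  turn:
    - [0, 0, 0]
    - [0, 0, 0]
    - [0, 0, 0]
    - [0, 0, 0]
    - [0, 0, 0]
  newtons: 40

```text
t: 0.52
tcp_pos: [0.1482, -0.6108, 0.4092]
tool_rot: [0.993, 0.119, -0.001, 0.009]
force: [-0.2, -1.6, 0.6]
finger_gap: 0.301
gripper_force: 0.0
```

Emit:
apply_moves:
  claw: [-1, -1, -1, -1, -1]
  travel:
    - [0.2, -0.16, 0]
    - [0.2, -0.16, 0]
    - [0.2, -0.16, 0]
    - [0.2, -0.16, 0]
    - [0.2, -0.16, 0]
  turn:
    - [0, 0, 0]
    - [0, 0, 0]
    - [0, 0, 0]
    - [0, 0, 0]
    - [0, 0, 0]

```text
t: 0.93
tcp_pos: [0.2739, -0.4427, 0.3986]
tool_rot: [0.993, 0.119, 0.0, -0.001]
force: [0.3, -0.5, -0.8]
finger_gap: -0.002
gripper_force: 0.0
```

Emit:
apply_moves:
  claw: [-1, -1, -1, -1, -1]
  travel:
    - [0.2, -0.16, 0]
    - [0.2, -0.16, 0]
    - [0.2, -0.16, 0]
    - [0.2, -0.16, 0]
    - [0.2, -0.16, 0]
  turn:
    - [0, 0, -0.195]
    - [0, 0, -0.195]
    - [0, 0, -0.195]
    - [0, 0, -0.195]
    - [0, 0, -0.195]

```text
t: 1.35
tcp_pos: [0.399, -0.2804, 0.3989]
tool_rot: [0.909, 0.416, 0.0, -0.0]
force: [0.6, 0.2, 1.0]
finger_gap: 0.003
gripper_force: 0.0
```

```bash
cat > g.py <<'E'
from h import *
from station import manip
import sys
from scipy.spatial.transform import Rotation as R
s=manip.sense();X=tow([float(v) for v in sys.argv[1:4]])
x=R.from_quat(s["tool_rot"]).as_matrix()
print("t",s["t"],"tcp",s["tcp_pos"].round(4),"bath",tob(s["tcp_pos"]).round(4),"rel",rel(s,X).round(4),"yaw x",np.rad2deg(np.arctan2(x[1,0],x[0,0])).round(2),"down",x[:,2].round(3),"F",s["force"].round(2),"gap",s["finger_gap"])
E
python3 g.py -.115 -.01 .4
```

```text
t 1.35 tcp [ 0.399  -0.2804  0.3989] bath [ 0.2425 -0.2409  0.3989] rel [ 0.5313 -0.0265 -0.0011] yaw x 49.14 down [-0.     0.001 -1.   ] F [0.56 0.17 0.99] gap 0.00261677907907665
```

Emit:
apply_moves:
  claw: [-1, -1, -1, -1, -1]
  travel:
    - [0.25, -0.0125, 0]
    - [0.25, -0.0125, 0]
    - [0.25, -0.0125, 0]
    - [0.25, -0.0125, 0]
    - [0.25, -0.0125, 0]
  turn:
    - [0, 0, -0.198]
    - [0, 0, -0.198]
    - [0, 0, -0.198]
    - [0, 0, -0.198]
    - [0, 0, -0.198]

```text
t: 1.77
tcp_pos: [0.5235, -0.123, 0.3988]
tool_rot: [0.738, 0.675, 0.0, -0.0]
force: [-0.4, -1.0, -0.8]
finger_gap: 0.0
gripper_force: 0.0
```

```bash
python3 g.py -.115 -.01 .38
```

```text
t 1.7667 tcp [ 0.5235 -0.123   0.3988] bath [ 0.0745 -0.1309  0.3988] rel [0.2369 0.1512 0.0236] yaw x 84.86 down [-0.     0.001 -1.   ] F [-0.43 -1.04 -0.77] gap 0.0003297352431029663
```

Emit:
apply_moves:
  claw: [-1, -1, -1, -1, -1]
  travel:
    - [0.237, 0.151, 0]
    - [0.237, 0.151, 0]
    - [0.237, 0.151, 0]
    - [0.237, 0.151, 0]
    - [0.237, 0.151, 0]
  turn:
    - [0, 0, 0]
    - [0, 0, 0]
    - [0, 0, 0]
    - [0, 0, 0]
    - [0, 0, 0]

```text
t: 2.18
tcp_pos: [0.6516, 0.0402, 0.3985]
tool_rot: [0.741, 0.672, -0.0, -0.0]
force: [0.0, -0.7, -0.4]
finger_gap: -0.001
gripper_force: 0.0
```

Emit:
apply_moves:
  claw: [-1, -1, -1, -1, -1]
  travel:
    - [0.02, 0.0, 0.07]
    - [0.02, 0.0, 0.07]
    - [0.02, 0, 0.07]
    - [0.02, 0, 0.07]
    - [0.02, 0, 0.07]
  turn:
    - [0, 0, 0]
    - [0, 0, 0]
    - [0, 0, 0]
    - [0, 0, 0]
    - [0, 0, 0]

```text
t: 2.6
tcp_pos: [0.6531, 0.0535, 0.3444]
tool_rot: [0.741, 0.672, 0.001, 0.001]
force: [-0.5, 0.4, 0.5]
finger_gap: -0.0
gripper_force: 0.0
```

```bash
python3 g.py -.116 -.01 .245; python3 - <<'E'
from h import *
from station import manip
s=manip.snapshot("side");a=s["pixels"][110:230,240:420,::-1]
b=manip.snapshot("scene")["pixels"][150:270,220:400,::-1]
cv2.imwrite("pics/d.png",cv2.resize(np.vstack([a,b]),None,fx=2.4,fy=2.4,interpolation=cv2.INTER_CUBIC)) if 0 else cv2.imwrite("pics/d.png",cv2.resize(np.hstack([a,b]),None,fx=2.2,fy=2.2,interpolation=cv2.INTER_CUBIC))
E
```

```text
t 2.6 tcp [0.6531 0.0535 0.3444] bath [-0.1128 -0.0177  0.3444] rel [0.0041 0.0094 0.1243] yaw x 84.39 down [ 0.002 -0.    -1.   ] F [-0.51  0.41  0.5 ] gap -0.00010365543480123925
```

View pics/d.png

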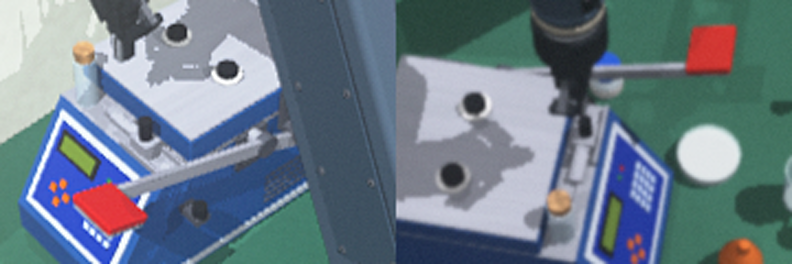

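The left (side) crop shows the fingers above the deck between the knob (145,130) and the cork (83,47). The way down beside the knob looks clear.

Emit:
apply_moves:
  claw: [-1, -1, -1, -1, -1]
  travel:
    - [0.005, 0.009, 0.03]
    - [0.005, 0.009, 0.06]
    - [0.005, 0.009, 0.09]
    - [0.005, 0.009, 0.105]
    - [0.005, 0.009, 0.122]
  turn:
    - [0, 0, 0]
    - [0, 0, 0]
    - [0, 0, 0]
    - [0, 0, 0]
    - [0, 0, 0]

```text
t: 3.12
tcp_pos: [0.6606, 0.0564, 0.2464]
tool_rot: [0.741, 0.671, 0.001, 0.001]
force: [-0.0, 0.3, 0.6]
finger_gap: -0.002
gripper_force: 0.0
```

```bash
python3 g.py -.117 -.054 .246
```

```text
t 3.1167 tcp [0.6606 0.0564 0.2464] bath [-0.1164 -0.0105  0.2464] rel [ 0.0003 -0.0544  0.0003] yaw x 84.34 down [ 0.002 -0.    -1.   ] F [-0.03  0.29  0.62] gap -0.0022246107544394754
```

Emit:
apply_moves:
  claw: [-1, -1, -1, -1, -1]
  travel:
    - [0, -0.008, 0]
    - [0, -0.016, 0]
    - [0, -0.024, 0]
    - [0, -0.032, 0]
    - [0, -0.04, 0]
  turn:
    - [0, 0, 0]
    - [0, 0, 0]
    - [0, 0, 0]
    - [0, 0, 0]
    - [0, 0, 0]

```text
t: 3.53
tcp_pos: [0.629, 0.06, 0.2476]
tool_rot: [0.741, 0.672, 0.001, 0.002]
force: [2.6, -1.6, 0.6]
finger_gap: 0.002
gripper_force: 1.1
```

Emit:
apply_moves:
  claw: [-1, -1, -1, -1, -1]
  travel:
    - [0, -0.004, 0]
    - [0, -0.008, 0]
    - [0, -0.012, 0]
    - [0, -0.016, 0]
    - [0, -0.02, 0]
  turn:
    - [0, 0, 0]
    - [0, 0, 0]
    - [0, 0, 0]
    - [0, 0, 0]
    - [0, 0, 0]

```text
t: 3.95
tcp_pos: [0.6124, 0.0623, 0.2461]
tool_rot: [0.741, 0.672, 0.001, 0.0]
force: [2.7, 0.3, 1.5]
finger_gap: -0.001
gripper_force: 1.1
```

```bash
python3 g.py -.117 -.06 .246
```

```text
t 3.95 tcp [0.6124 0.0623 0.2461] bath [-0.118  -0.059   0.2461] rel [-0.0012 -0.0012  0.0001] yaw x 84.42 down [ 0.001  0.    -1.   ] F [2.68 0.31 1.46] gap -0.0012719672060716883
```

Emit:
apply_moves:
  claw: [-1, -1, -1, -1, -1]
  travel:
    - [0, -0.0025, 0]
    - [0, -0.005, 0]
    - [0, -0.0075, 0]
    - [0, -0.01, 0]
    - [0, -0.01, 0]
  turn:
    - [0, 0, 0]
    - [0, 0, 0]
    - [0, 0, 0]
    - [0, 0, 0]
    - [0, 0, 0]

```text
t: 4.37
tcp_pos: [0.6105, 0.0625, 0.2466]
tool_rot: [0.741, 0.672, 0.006, 0.005]
force: [13.9, 0.0, -4.2]
finger_gap: -0.001
gripper_force: 6.8
```

Emit:
apply_moves:
  claw: [-1, -1, -1, -1, -1]
  travel:
    - [0, 0.02, 0]
    - [0, 0.02, -0.04]
    - [0, 0.02, -0.09]
    - [0, 0.02, -0.14]
    - [0, 0.02, -0.14]
  turn:
    - [0, 0, 0]
    - [0, 0, 0]
    - [0, 0, 0]
    - [0, 0, 0]
    - [0, 0, 0]

```text
t: 4.78
tcp_pos: [0.6233, 0.0614, 0.366]
tool_rot: [0.741, 0.672, 0.005, 0.005]
force: [0.2, 0.1, 1.3]
finger_gap: -0.004
gripper_force: 0.0
```

```bash
python3 g.py -.252 -.160 .345
```

```text
t 4.7833 tcp [0.6233 0.0614 0.366 ] bath [-0.118  -0.0482  0.366 ] rel [ 0.1665 -0.1413  0.0244] yaw x 84.44 down [ 0.013 -0.001 -1.   ] F [0.18 0.13 1.33] gap -0.003768368309151186
```

Emit:
apply_moves:
  claw: [-1, -1, -1, -1, -1]
  travel:
    - [0.166, -0.141, 0]
    - [0.166, -0.141, 0]
    - [0.166, -0.141, 0]
    - [0.166, -0.141, 0.01]
    - [0.166, -0.141, 0.02]
  turn:
    - [0, 0, 0]
    - [0, 0, 0]
    - [0, 0, 0]
    - [0, 0, 0]
    - [0, 0, 0]

```text
t: 5.2
tcp_pos: [0.5157, 0.2088, 0.3415]
tool_rot: [0.739, 0.674, -0.001, -0.002]
force: [-0.2, 0.8, 0.0]
finger_gap: 0.002
gripper_force: 0.0
```

```bash
python3 g.py -.252 -.160 .31; python3 - <<'E'
from h import *
from station import manip
o=[]
for n in("scene","side"):
    s=manip.snapshot(n);P=cloud(s);b=tob(P);k=(s["depth"]>0)&(b[...,2]>.255)&(b[...,2]<.275)&(b[...,0]<-.1)&(b[...,0]>-.125)&(b[...,1]<-.02)&(b[...,1]>-.12)
    print(n,"knob",k.sum(),b[k].mean(0) if k.any() else 0)
    o.append(s["pixels"][110:230,240:420,::-1] if n=="side" else s["pixels"][130:250,250:430,::-1])
cv2.imwrite("pics/e.png",cv2.resize(np.hstack(o),None,fx=2.2,fy=2.2,interpolation=cv2.INTER_CUBIC))
E
```

```text
t 5.2 tcp [0.5157 0.2088 0.3415] bath [-0.2552 -0.1686  0.3415] rel [-0.0041  0.0109  0.0394] yaw x 84.7 down [-0.005  0.002 -1.   ] F [-0.2   0.83  0.04] gap 0.002195201193847773
scene knob 37 [-0.11091383 -0.07985539  0.26311615]
side knob 37 [-0.114217   -0.08403598  0.26291593]
```

View pics/e.png

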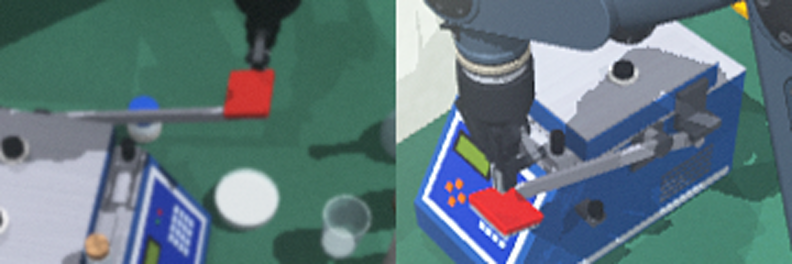

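The bolt is back: the knob moved about 31 mm and met its end. The fingers stand above the pad (crop left (258,65), right (500,180)), so I press next, following the pad's arc.

Emit:
apply_moves:
  claw: [-1, -1, -1, -1, -1]
  travel:
    - [-0.004, 0.009, 0.02]
    - [-0.004, 0.009, 0.035]
    - [-0.004, 0.009, 0.042]
    - [-0.002, 0.009, 0.052]
    - [0, 0.009, 0.062]
  turn:
    - [0, 0, 0]
    - [0, 0, 0]
    - [0, 0, 0]
    - [0, 0, 0]
    - [0, 0, 0]

```text
t: 5.72
tcp_pos: [0.5288, 0.2029, 0.2937]
tool_rot: [0.741, 0.671, 0.0, 0.0]
force: [-5.8, -2.1, 17.2]
finger_gap: -0.003
gripper_force: 8.2
```

```bash
python3 g.py -.262 -.160 .25
```

```text
t 5.7167 tcp [0.5288 0.2029 0.2937] bath [-0.2505 -0.155   0.2937] rel [ 0.0144 -0.0064  0.0547] yaw x 84.35 down [ 0.001 -0.    -1.   ] F [-5.84 -2.06 17.19] gap -0.0029572993429791473
```

Emit:
apply_moves:
  claw: [-1, -1, -1, -1, -1]
  travel:
    - [0.004, -0.002, 0.01]
    - [0.007, -0.003, 0.02]
    - [0.009, -0.004, 0.03]
    - [0.011, -0.004, 0.04]
    - [0.012, -0.004, 0.05]
  turn:
    - [0, 0, 0]
    - [0, 0, 0]
    - [0, 0, 0]
    - [0, 0, 0]
    - [0, 0, 0]

```text
t: 6.13
tcp_pos: [0.5294, 0.2125, 0.2563]
tool_rot: [0.741, 0.672, 0.003, 0.003]
force: [-0.7, -1.5, 17.4]
finger_gap: 0.001
gripper_force: 8.8
```

```bash
python3 g.py -.267 -.160 .21;python3 - <<'E'
from h import *
from station import manip
o=[]
for n in("scene","side"):
    s=manip.snapshot(n)
    o.append(s["pixels"][110:230,240:420,::-1] if n=="side" else s["pixels"][130:250,250:430,::-1])
cv2.imwrite("pics/f.png",cv2.resize(np.hstack(o),None,fx=2.2,fy=2.2,interpolation=cv2.INTER_CUBIC))
E
```

```text
t 6.1333 tcp [0.5294 0.2125 0.2563] bath [-0.2601 -0.1552  0.2563] rel [ 0.0085 -0.0066  0.0578] yaw x 84.37 down [ 0.009 -0.001 -1.   ] F [-0.73 -1.54 17.42] gap 0.0008376892811278559
```

View pics/f.png

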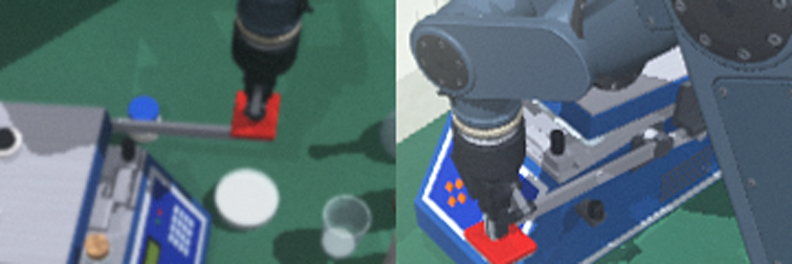

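The fingers rest near the middle of the pad (crop left (258,105)), and the cover has begun to rise.

Emit:
apply_moves:
  claw: [-1, -1, -1, -1, -1]
  travel:
    - [0.002, 0, 0.01]
    - [0.004, 0, 0.02]
    - [0.005, 0, 0.03]
    - [0.006, 0, 0.04]
    - [0.007, 0, 0.05]
  turn:
    - [0, 0, 0]
    - [0, 0, 0]
    - [0, 0, 0]
    - [0, 0, 0]
    - [0, 0, 0]

```text
t: 6.65
tcp_pos: [0.5298, 0.2172, 0.2158]
tool_rot: [0.741, 0.672, 0.002, 0.004]
force: [-1.3, -7.0, 17.3]
finger_gap: 0.001
gripper_force: 8.8
```

Emit:
apply_moves:
  claw: [-1, -1, -1, -1, -1]
  travel:
    - [0.0, 0, 0.01]
    - [0.0, 0, 0.02]
    - [0.0, 0, 0.03]
    - [-0.001, 0, 0.04]
    - [-0.002, 0, 0.05]
  turn:
    - [0, 0, 0]
    - [0, 0, 0]
    - [0, 0, 0]
    - [0, 0, 0]
    - [0, 0, 0]

```text
t: 7.07
tcp_pos: [0.5297, 0.2159, 0.1746]
tool_rot: [0.741, 0.672, 0.002, 0.003]
force: [-0.2, -4.2, 10.5]
finger_gap: 0.001
gripper_force: 4.6
```

```bash
python3 g.py -.262 -.160 .15
```

```text
t 7.0667 tcp [0.5297 0.2159 0.1746] bath [-0.2635 -0.1553  0.1746] rel [-0.0019 -0.0061  0.0307] yaw x 84.42 down [ 0.007 -0.002 -1.   ] F [-0.17 -4.18 10.5 ] gap 0.0009931248084174317
```

Emit:
apply_moves:
  claw: [-1, -1, -1, -1, -1]
  travel:
    - [-0.001, 0, 0.005]
    - [-0.002, 0, 0.01]
    - [-0.003, 0, 0.015]
    - [-0.004, 0, 0.02]
    - [-0.005, 0, 0.024]
  turn:
    - [0, 0, 0]
    - [0, 0, 0]
    - [0, 0, 0]
    - [0, 0, 0]
    - [0, 0, 0]

```text
t: 7.48
tcp_pos: [0.5294, 0.2128, 0.1548]
tool_rot: [0.741, 0.672, 0.003, 0.002]
force: [1.2, -0.7, 11.4]
finger_gap: 0.001
gripper_force: 5.3
```

Emit:
apply_moves:
  claw: [-1, -1, -1, -1, -1]
  travel:
    - [0, 0, 0.002]
    - [-0.001, 0, 0.004]
    - [-0.001, 0, 0.006]
    - [-0.001, 0, 0.008]
    - [-0.001, 0, 0.008]
  turn:
    - [0, 0, 0]
    - [0, 0, 0]
    - [0, 0, 0]
    - [0, 0, 0]
    - [0, 0, 0]

```text
t: 7.9
tcp_pos: [0.5294, 0.2118, 0.1496]
tool_rot: [0.741, 0.672, 0.003, 0.003]
force: [-1.2, -3.0, 16.2]
finger_gap: 0.004
gripper_force: 7.2
```

Emit:
apply_moves:
  claw: [-1, -1, -1, -1, -1]
  travel:
    - [0, 0, 0.002]
    - [0, 0, 0.004]
    - [0, 0, 0.006]
    - [0, 0, 0.006]
    - [0, 0, 0.006]
  turn:
    - [0, 0, 0]
    - [0, 0, 0]
    - [0, 0, 0]
    - [0, 0, 0]
    - [0, 0, 0]

```text
t: 8.32
tcp_pos: [0.5294, 0.2111, 0.1462]
tool_rot: [0.741, 0.672, 0.002, 0.003]
force: [-2.5, -4.9, 22.1]
finger_gap: 0.001
gripper_force: 10.2
```

```bash
python3 g.py -.262 -.160 .15;python3 - <<'E'
from h import *
from station import manip
o=[]
for n in("scene","side"):
    s=manip.snapshot(n);b=tob(cloud(s))
    k=(s["depth"]>0)&(b[...,0]>-.06)&(b[...,0]<.09)&(abs(b[...,1])<.09)&(b[...,2]>.27)&(b[...,2]<.46)
    Q=b[k][:,[0,2]];
    for _ in range(8):
        p=np.polyfit(Q[:,0],Q[:,1],1);r=abs(Q[:,1]-np.polyval(p,Q[:,0]));Q=Q[r<max(.004,np.percentile(r,90))]
    print(n,len(Q),"cover angle",-np.arctan(p[0]))
    x=b[...,0];k=(s["depth"]>0)&(s["pixels"][...,0]>140)&(s["pixels"][...,1]<60)&(s["pixels"][...,2]<60)&(abs(x+.262)<.06)&(abs(b[...,1]+.16)<.06);q=b[k];print("pad",k.sum(),q.mean(0),"slope",np.polyfit(q[:,0],q[:,2],1)[0])
    o.append(s["pixels"][70:230,240:420,::-1] if n=="side" else s["pixels"][110:270,220:400,::-1])
cv2.imwrite("pics/g.png",cv2.resize(np.hstack(o),None,fx=2.2,fy=2.2,interpolation=cv2.INTER_CUBIC))
E
```

```text
t 8.3167 tcp [0.5294 0.2111 0.1462] bath [-0.2588 -0.1551  0.1462] rel [ 0.004  -0.0061 -0.0049] yaw x 84.44 down [ 0.008 -0.002 -1.   ] F [-2.53 -4.9  22.14] gap 0.0010339881148912484
scene 1796 cover angle 0.6466166838758844
pad 120 [-0.26037678 -0.14920925  0.14437469] slope 0.2563213836544766
side 279 cover angle -0.8095428324192674
pad 299 [-0.26310875 -0.17036556  0.14333633] slope 0.2503152840187014
```

View pics/g.png

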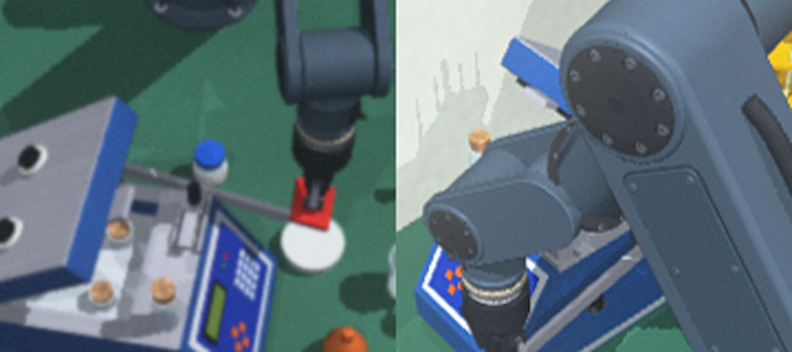

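The cover stands open at about 0.65 rad. The pad slopes 0.25 down and the force is rising, so the lever is on its stop. I hold briefly and hand in.

Emit:
apply_moves:
  claw: [-1, -1, -1, -1, -1]
  travel:
    - [0, 0, 0.002]
    - [0, 0, 0.002]
    - [0, 0, 0.002]
    - [0, 0, 0.002]
    - [0, 0, 0.002]
  turn:
    - [0, 0, 0]
    - [0, 0, 0]
    - [0, 0, 0]
    - [0, 0, 0]
    - [0, 0, 0]

```text
t: 8.83
tcp_pos: [0.5294, 0.2109, 0.1451]
tool_rot: [0.74, 0.672, 0.002, 0.004]
force: [-3.8, -6.1, 24.7]
finger_gap: 0.002
gripper_force: 11.3
```

```bash
python3 -c "
from station import manip
print(manip.sense()['force']);print(manip.sign_off())"
```

```text
[-3.77869093 -6.14644749 24.70680552]
the job is handed in; nothing more can be done
None
```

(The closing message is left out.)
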